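# Gauge a resin blank with the flip stop of a cutting jig

### The job

On the little cutting jig, flip the red stop leaf fully down, then set the turquoise resin blank on the bed, flat along the fence, and slide it along the fence until its end bears gently on the brass nose of the leaf, keeping a light push against fence and nose for about half a second. Then let go of it and flip the leaf back up to about upright, leaving the blank where it was gauged. Do not press the blank hard on fence or nose, do not shift the stop along the fence, and leave the other things alone.

Things in the scene. Friction and masses are not known exactly. Their poses are not given: they have to be found in the camera images.
- jig: Cutting jig, fixed, on a 3 mm green mat. Origin: underside of its plywood bed. Axes: z up, y along the fence, x from the bed towards the fence. Bed 130 x 320 x 15 mm (x -75 to +55 mm, y -160 to +160 mm), top at z = 15 mm. The red leaf's stop stands near y = -70 mm (set between -90 and -50 mm); the blank goes on its +y side and is slid towards -y. Blank on bed: friction about 0.5 to 1.
- fence: Aluminium fence fixed on the jig bed, axes as the jig's. Origin: middle of the lower edge of its working face (jig x = +20 mm, z = 15 mm); the face looks to -x, the fence is 25 mm thick, 320 mm long, 20 mm high (its top 30 mm below the blank's top).
- hinge (a point): Centre of the leaf's hinge pin, at jig x = +38 mm, z = 63 mm; the pin runs along jig y and does not move as the leaf swings. It sits in a black carriage, 36 mm long (y), clamped on the fence 6 mm behind its face, top at jig z about 72 mm. The carriage slips along the fence at about 45 N; it must not be shifted by more than 1.5 mm.
- leaf (a joint): Red leaf's angle: 0 = fully down on a firm end stop (arm level towards jig -x, blade hanging in front of the fence), 1.57 = arm upright, 1.85 = far stop. Friction hinge, stays where left; 1 to 2 N at the bar moves it. Arm 20 mm wide (y), 8 mm thick, 88 mm long; blade 28 mm wide, 16 to 44 mm from the hinge, 10 mm thick (y), reaching 44 mm below hinge level.
- bar (a point): Middle of the leaf's round steel finger bar: diameter 10 mm, 60 mm long, parallel to jig y, on the arm's -y side, 83 mm from the hinge axis and 39 mm to the -y side of point hinge. At leaf angle a (mm, jig axes): x = hinge - 83 cos a, z = hinge + 83 sin a. Can be pinched from above, fingers closing along jig x; turns between the pads. Leaf down: bar centre 48 mm above the bed.
- blade (a point): Centre of the leaf's blade on its +y face, 5 mm to the +y side of point hinge; leaf down: jig x = +7.5 mm, 12.5 mm in front of the fence face, 23 mm above the bed. From here the round brass nose screw (diameter 12 mm, flat tip) points to jig +y; how far it sticks out is set anew each time, 10 to 24 mm, and is not measured: find its tip by feel (nosescrew_c0 is this screw, 24 mm long).
- blank: Turquoise resin blank, loose, 25 x 90 x 50 mm (x, y, z), 90 to 180 g. Origin: centre of its underside; z up, y along its length. Starts lying on the mat between robot and jig, turned up to 0.45 rad either way from the fence direction. Laid home its centre is 12.5 mm in front of the fence face and 45 mm to the +y side of the nose tip (wherever that is set).
- amber: Amber resin blank of the same size and frame, a bystander; it lies beside the turquoise one, and which of the two is left or right varies.
- spool: Dark thread spool, 40 mm in diameter, 46 mm high, standing; bystander. Origin: centre of its underside.
- vial: Small amber glass jar, 28 mm in diameter, 70 mm high; bystander. Origin: centre of its underside.
- pliers: Small pliers with dark red grips, about 115 mm long, lying on the table; bystander. Origin: under the pivot.
Things that resemble listed ones, but are neither listed nor needed, are in the scene too. Of the things that look like the blank, take the one that is farthest to the robot's left at the start.

How it is judged (in metres and radians):
On the way, in this order (a step that is already met when the one before it is completed fails the run):
1. the leaf is fully down (within 0.04 rad), the stop not yet touched by the blank (value of joint leaf below 0.04 rad and contact force between blank and leaf below 0.2 N), for 0.1 s.
2. with the leaf down, the blank bears on the leaf's nose and on the fence at once, with 0.8 to 15 N on each, along the fence and on the bed, for 0.3 s (value of joint leaf below 0.06 rad and contact force between blank and leaf above 0.8 N and contact force between blank and fence above 0.8 N and angle between the y axis of blank and the y axis of jig, either way round below 0.04 rad and x of blank in the frame of jig above 0.0045 m and z of blank in the frame of jig below 0.018 m), for 0.3 s.
At the end, for the whole second after the job is handed in: The leaf is up again (1.4 rad or more), the blank stands on the bed, its end within 2 mm of the nose plane, its long side within 2.5 mm of the fence face and within 0.04 rad of parallel, at rest; stop and bystanders where they were (value of joint leaf above 1.4 rad and (y of nosescrew_c0 in the frame of blank between -0.059 and -0.055 m or y of nosescrew_c0 in the frame of blank between 0.055 and 0.059 m) and x of blank in the frame of jig between 0.005 and 0.0095 m and z of blank in the frame of jig between 0.012 and 0.018 m and angle between the y axis of blank and the y axis of jig, either way round below 0.04 rad and angle between blank's own z axis and vertical below 0.05 rad and linear speed of blank below 0.01 m/s); the robot touches nothing.
It fails at once if the blank is pressed on the leaf with more than 15 N (contact force between blank and leaf above 15 N).
It fails at once if the blank is pressed on the fence with more than 15 N (contact force between blank and fence above 15 N).
It fails at once if the stop is shifted more than 1.5 mm along the fence (distance of hinge from where it was at the start of the episode above 0.0015 m).
It fails at once if a bystander is moved more than 15 mm (distance of any of amber, spool, vial, pliers from where it was at the start of the episode above 0.015 m).
It also fails if it takes over 72 s, if anything falls off the work surface, if the arm or the gripper's body presses on something with over 40 N, if the wrist force passes 120 N, or if a joint passes its speed limit or range.

### The arm

A 6-joint arm with a two-finger parallel gripper is mounted at the origin on the work surface. World frame = base frame: x ahead of the robot, y to its left, z up, the work surface at z = 0. Lengths are in mm, angles in rad, forces in N, time in s.
With the tool pointing down it reaches from about 350 to 975 mm from the base axis. Payload 7.1 kg.
Tool frame: the origin (TCP) lies on the mounting face of the last link; the fingertips stand 182 mm ahead of it and the grasp point (between the pads) lies 163 mm ahead of it (ctrl.tip_reach is the distance from the TCP to the fingertips, in mm); z points along the fingers, y is the direction in which the jaws open and shut (so a half turn about z gives the same grasp; the last joint's range is limited). The gripper opens to 88 mm and grips with 3 to 60 N. Pads are 20 mm wide; open, the fingers measure 115 mm over their backs; the gripper's body (75 mm by 178 mm) begins 61 mm behind the grasp point.
Start: joints at [1.103, 0.423, 1.63, -0, 1.089, -0.019], TCP at [271.146, 563.104, 404.675] pointing down, gripper open.
Joint ranges: [-3, 3], [-0.9, 2.11], [0.09, 2.58], [-1.31, 4.45], [0.11, 2.69], [-2.54, 2.54]. Speed limits (rad/s): [2.39, 2.39, 3.01, 3.14, 3.14, 3.14].

### API

Orientations are given as a rotation vector (axis times angle).
In Python, from workcell import ctrl gives the robot as it stands.
- The arm moves only by the tool jog_arm, never from a script. Its argument "steps" is a list that holds one entry, the list of rows, each a list of 7 numbers: the shift along the tool's x, y, z in m, then the turn, a rotation vector about the tool's x, y, z in degrees, then the gripper's target within -1 to 1 (shut at 1, half-way at 0, fully open at -1). A call has 1 to 20 rows; each row shifts and turns the commanded pose from where the row before left it, along the tool's axes as they then stand; what a row does not reach is not made up. A row lasts 1/12 s, in which the tool goes at most 41.7 mm and 7.16 degrees, less where a joint would pass 70% of its speed; a pose out of reach is approached as far as the arm can. A call is refused whole if a number of a shift passes 0.0417 or a number of a turn 7.16, either way. A call with a gripper value outside its range is refused whole. The fingers move at their own pace and stop on an object; the grip force is fixed at half the most. Time passes only in rows, so rows that do not move let the fingers close. It gives the time, the measured TCP pose, the force and the opening at its end, in the units of the state.
- ctrl.get_obs(): the state, without advancing time (a new reading comes with each control period).
- ctrl.get_image(name): name is "side" or "top"; returns the picture (420x560x3 uint8, red, green, blue); there is no depth.
- ctrl.camera_info(name): a dict with "fx", "fy", "cx", "cy" (pixels), "origin" and "attitude" of the camera in the world. Camera axes: x right, y down, z forward; pixel columns grow to the right and rows downward; lengths in mm; the calibration is good to about 2 mm. A picture is of the moment at which its call begins. camera_info takes no time and is no camera call.
- ctrl.close_job(): hands the job in, once; it reports no verdict.
Trained networks look in the newest picture that a camera, given by its name, has taken for a name from the list of things; names that differ only in an ending like _2 or _b are one class to them, and where a whole thing is asked for, a point or a joint stands for the part that bears it (a point fixed in the world has none). Each returns a list of dicts, best first, with "p" (0 to 1); they miss things now and then, are a little off and sometimes report something else, mostly with a low value. They report only what shows in the picture. A call takes as long as a camera call. They do not tell look-alikes from the thing itself.
- ctrl.look_for(thing, camera): "bbox" ([left, top, right, bottom] in pixels, round what is visible of it).
- ctrl.trace(thing, camera): "pixels" (420x560 bool, what is visible of it) and "bbox" ([left, top, right, bottom] in pixels, round what is visible of it).
- ctrl.landmark_of(thing, camera): "uv" ([column, row] in pixels: a listed point, or the origin of a listed thing).
The state is a dict: "t": time; "qpos": joint angles; "qvel": joint speeds; "joint_torque": joint torques, N m; "ee_pos": TCP position; "orientation": TCP orientation; "ft_force": force on the tool from outside, world axes, zero at the start; "moment": the same for the moment, N m; "width": finger opening in mm.
Only numpy, scipy, OpenCV 4.12 (cv2) and the standard library are available. Lean on these libraries where they do the work, as an engineer would, in place of code of your own. Each camera call takes 0.05 s, during which the arm holds its last target.

## Working session

There is one attempt and no reset: what is moved stays moved. The work goes in short steps, Python scripts to look and compute and a tool call to move; the robot and the scene stay as the last step left them, time stands still between calls to the robot, and variables do not carry over. Pictures are saved under pics/ and viewed, and the job is handed in when it is done.

Besides the shell and the picture viewer there is one more tool, called after ">>>" as name(argument=value, ...), one argument or row to a line, values as JSON. jog_arm: Moves the arm, as the interface text tells. Its arguments: {"type":"object","properties":{"steps":{"type":"array"}},"required":["steps"]}

```bash
ls -la; mkdir -p pics; python3 - <<'E'
from workcell import ctrl
import cv2
o=ctrl.get_obs()
print(o)
for n in("side","top"):
    im=ctrl.get_image(n); cv2.imwrite(f"pics/{n}0.png",im[:,:,::-1]); print(n,ctrl.camera_info(n))
    for th in("jig","blank","amber","bar","hinge","blade","spool","vial","pliers"):
        try: print(th,[(d["p"],[round(float(v)) for v in d["uv"]]) for d in ctrl.landmark_of(th,n)])
        except Exception as e: print(th,e)
E
```

```text
total 12
drwxr-xr-x  3 agent agent 4096 Dec  6 17:09 .
drwxr-xr-x 23 root  root  4096 Dec  6 17:09 ..
drwxr-xr-x  2 agent agent 4096 Dec  6 17:09 pics
{'t': 0.0, 'qpos': array([ 1.10297714e+00,  4.23829773e-01,  1.63068867e+00,  1.69800321e-05,
        1.08862116e+00, -1.90013483e-02]), 'qvel': array([ 0.00132033,  0.00033598, -0.00177089, -0.00066418,  0.00126134,
        0.00040693]), 'joint_torque': array([ 6.49032645e-04, -5.44622576e+01, -2.73671544e+01,  6.43804134e-02,
        2.25727097e-02, -1.06250295e-04]), 'ee_pos': array([271.03627241, 562.85956614, 403.90892295]), 'orientation': array([-6.99024725e-01, -3.06243843e+00,  2.35234255e-03]), 'ft_force': array([-0.34484771, -0.48841514, -0.71682189]), 'moment': array([-0.01135934,  0.08450095,  0.01604288]), 'width': 87.70622313552892}
side {'fx': 419.4144332588277, 'fy': 419.4144332588277, 'cx': 285.5376087242871, 'cy': 211.938087089312, 'origin': array([ 227.82232596, -782.70156314,  729.7671483 ]), 'attitude': array([-2.2093335 ,  0.28277146, -0.1703229 ])}
jig [(0.72, [324, 222])]
blank [(0.88, [280, 239]), (0.84, [230, 
[... 197 characters left out ...]
, (0.46, [324, 219])]
vial [(0.92, [407, 329])]
pliers [(0.64, [345, 213]), (0.55, [255, 155])]
top {'fx': 480.845788750138, 'fy': 480.845788750138, 'cx': 276.7334578626026, 'cy': 207.64868012854447, 'origin': array([ 265.45432438,    6.10848094, 1243.96654319]), 'attitude': array([-2.13197008,  2.09594436, -0.18075009])}
jig [(0.75, [258, 173])]
blank [(0.92, [404, 304]), (0.79, [452, 290]), (0.76, [284, 230]), (0.66, [354, 183]), (0.6, [406, 162]), (0.23, [202, 212])]
amber [(0.9, [203, 216])]
bar [(0.56, [301, 141]), (0.42, [202, 213])]
hinge [(0.77, [284, 159])]
blade [(0.92, [285, 158])]
spool [(0.83, [423, 198]), (0.18, [282, 160])]
vial [(0.49, [408, 162])]
pliers [(0.58, [111, 214])]
```

View pics/top0.png

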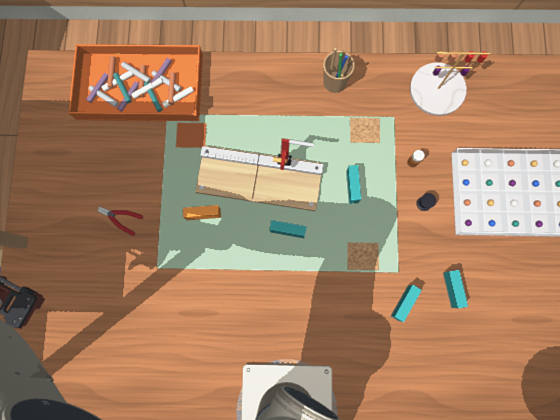

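View pics/side0.png

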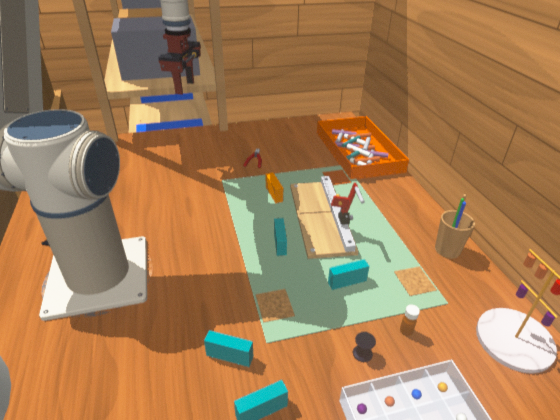

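The turquoise look-alikes in the top view are at (288,229), (354,183), (407,303) and (456,289). The one farthest to the robot's left (+y is image left) is (288,229). It also lies between robot and jig, beside amber, as described. I'll confirm it in a crop and measure.

```bash
cat > h.py <<'E'
import numpy as np, cv2
from scipy.spatial.transform import Rotation as R
from workcell import ctrl
def cam(n):
    c=ctrl.camera_info(n); return c,R.from_rotvec(c["attitude"]).as_matrix(),np.array(c["origin"])
def ray(n,uv):
    c,A,o=cam(n); d=A@np.array([(uv[0]-c["cx"])/c["fx"],(uv[1]-c["cy"])/c["fy"],1.]); return o,d
def onz(n,uv,z):
    o,d=ray(n,uv); return o+d*(z-o[2])/d[2]
def proj(n,P):
    c,A,o=cam(n); q=(np.atleast_2d(P)-o)@A; return np.c_[c["cx"]+c["fx"]*q[:,0]/q[:,2],c["cy"]+c["fy"]*q[:,1]/q[:,2]]
def tri(u1,u2):
    o1,d1=ray("side",u1);o2,d2=ray("top",u2)
    s=np.linalg.lstsq(np.c_[d1,-d2],o2-o1,rcond=None)[0]; a=o1+d1*s[0];b=o2+d2*s[1]
    return (a+b)/2,np.linalg.norm(a-b)
E
python3 - <<'E'
from h import *
for n in("top","side"):
    im=ctrl.get_image(n)[:,:,::-1]
    box={"top":(180,120,360,255),"side":(220,160,400,295)}[n]
    l,t,r,b=box; cv2.imwrite(f"pics/{n}1.png",cv2.resize(im[t:b,l:r],None,fx=4.4,fy=4.4,interpolation=cv2.INTER_CUBIC))
    for th in("blank","jig","fence","leaf"):
        for d in ctrl.trace(th,n):
            m=d["pixels"].astype(np.uint8); rr=cv2.minAreaRect(cv2.findNonZero(m))
            print(n,th,round(d["p"],2),m.sum(),[round(float(x)) for x in d["bbox"]], cv2.boxPoints(rr).round(1).tolist())
    for th in("hinge","bar","blade","fence","jig","blank"):
        print(th,[(round(d["p"],2),np.round(d["uv"],1).tolist()) for d in ctrl.landmark_of(th,n)])
E
```

```text
top blank 0.96 463 [269, 218, 306, 238] [[267.3999938964844, 232.10000610351562], [269.5, 218.8000030517578], [305.8999938964844, 224.39999389648438], [303.79998779296875, 237.6999969482422]]
top blank 0.92 609 [440, 273, 468, 307] [[442.1000061035156, 272.5], [458.1000061035156, 268.5], [467.29998779296875, 305.20001220703125], [451.29998779296875, 309.20001220703125]]
top blank 0.86 450 [349, 161, 360, 202] [[345.20001220703125, 165.5], [357.6000061035156, 164.39999389648438], [360.79998779296875, 202.1999969482422], [348.3999938964844, 203.1999969482422]]
top blank 0.83 573 [389, 284, 422, 323] [[389.20001220703125, 315.70001220703125], [408.5, 281.6000061035156], [421.8999938964844, 289.20001220703125], [402.6000061035156, 323.29998779296875]]
top jig 0.68 6327 [196, 136, 321, 213] [[194.0, 195.10000610351562], [202.6999969482422, 127.0], [325.0, 142.6999969482422], [316.29998779296875, 210.8000030517578]]
top fence 0.64 1242 [199, 145, 324, 172] [[199.8000030517578, 158.1999969482422], [201.60000610351562, 145.60000610351562], [322.6000061035156, 162.60000610351562], [320.799987
[... 1903 characters left out ...]
[[317.1000061035156, 177.89999389648438], [328.1000061035156, 173.6999969482422], [356.79998779296875, 248.5], [345.79998779296875, 252.8000030517578]]
side leaf 0.91 383 [335, 181, 367, 212] [[327.6000061035156, 195.1999969482422], [355.6000061035156, 181.1999969482422], [365.3999938964844, 200.8000030517578], [337.3999938964844, 214.8000030517578]]
hinge [(0.61, [341.4, 211.6])]
bar [(0.57, [359.0, 195.7]), (0.45, [342.2, 210.5])]
blade [(0.9, [338.8, 201.1])]
fence [(0.71, [329.0, 216.0]), (0.58, [359.0, 195.6]), (0.2, [271.7, 196.2])]
jig [(0.72, [324.3, 220.4]), (0.53, [339.1, 198.7])]
blank [(0.78, [260.7, 413.3]), (0.64, [229.5, 356.6]), (0.63, [345.3, 279.6]), (0.57, [280.0, 241.2])]
```

View pics/top1.png

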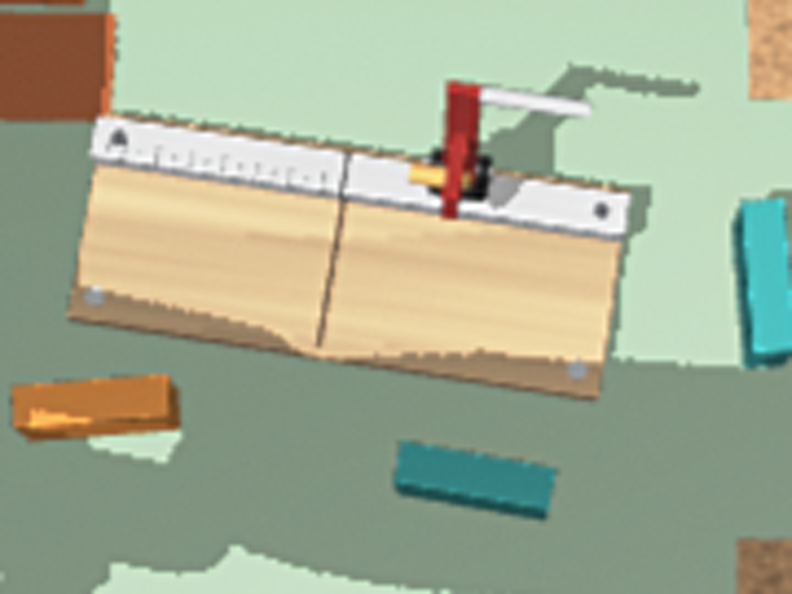

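View pics/side1.png

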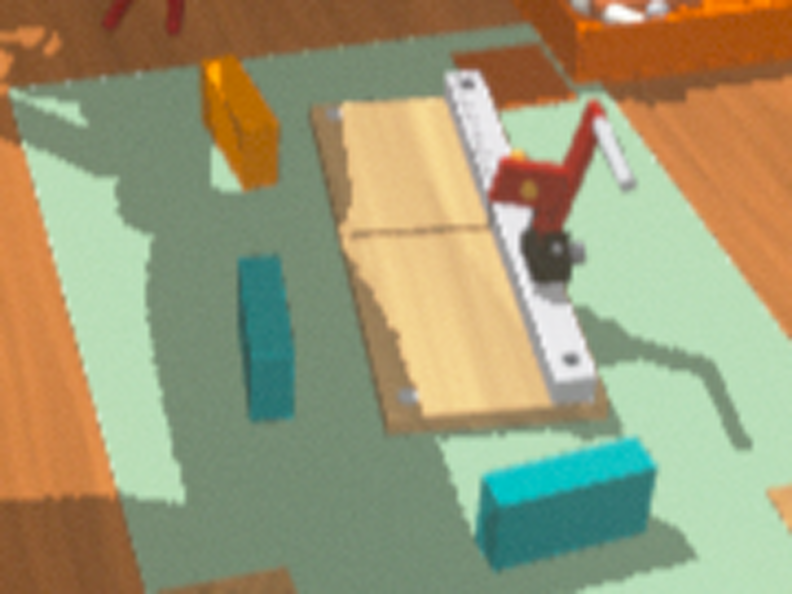

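```bash
cat > fit.py <<'E'
from h import *
from scipy.optimize import least_squares
J=[[45,160,35],[45,-160,35],[20,160,35],[20,-160,35],[-75,160,15],[-75,-160,15]]
T=np.array([[100,115],[630,192],[92,155],[624,237],[70,315],[600,392]])/4.4+[180,120]
S=np.array([[483,70],[594,372],[445,72],[556,380],[312,105],[387,428]])/4.4+[220,160]
J=np.array(J,float)
def w(p,Q,z=3):
    c,s=np.cos(p[2]),np.sin(p[2]); Q=np.atleast_2d(Q); return np.c_[p[0]+c*Q[:,0]-s*Q[:,1],p[1]+s*Q[:,0]+c*Q[:,1],Q[:,2]+z]
if __name__=="__main__":
    for cams in(("top",),("side",),("top","side")):
        f=lambda p:np.concatenate([(proj(n,w(p,J))-{"top":T,"side":S}[n]).ravel() for n in cams])
        r=least_squares(f,[350,50,0]); print(cams,r.x,r.fun.round(1))
    p=r.x
    # blank: top face corners, z 53 
    B=np.array([[12.5,45,50],[12.5,-45,50],[-12.5,45,50],[-12.5,-45,50],[-12.5,45,0],[-12.5,-45,0]],float)
    BT=np.array([[400,440],[556,467],[396,486],[548,503],[396,494],[546,518]])/4.4+[180,120]
    BS=np.array([[278,255],[292,347],[240,258],[250,352],[243,328],[250,418]])/4.4+[220,160]
    for cams in(("top",),("side",),("top","side")):
        f=lambda q:np.concatenate([(proj(n,w(q,B))-{"top":BT,"side":BS}[n]).ravel() for n in cams])
        r=least_squares(f,[250,0,p[2]]); print("blank",cams,r.x,r.fun.round(1))
    print("hinge",tri([341.4,211.6],[284.1,160.8]))
    print("bar",tri([359,195.7],[300.4,143.2]))
E
python3 fit.py
```

```text
('top',) [ 5.91057900e+02  7.59902615e+01 -1.37066971e-01] [-0.2 -0.1  0.3  0.1 -0.1 -0.2  0.3 -0.9 -0.5  0.2  0.2  0.9]
('side',) [ 5.91909235e+02  7.93290805e+01 -1.41254125e-01] [-0.4  0.5  1.   1.3  0.2  0.4 -0.2  0.2 -0.4 -0.1 -0.2 -2.1]
('top', 'side') [ 5.91152639e+02  7.69361099e+01 -1.39180911e-01] [-0.5 -0.3 -0.   0.1 -0.4 -0.3 -0.  -0.9 -0.9  0.  -0.3  1.  -0.5  0.9
  1.2  2.   0.1  0.9 -0.   0.8 -0.6  0.4 -0.1 -1.4]
blank ('top',) [ 4.42476903e+02  1.31546667e+00 -1.32651295e-01] [-0.   0.1  0.1 -0.8 -0.6 -0.6  0.5  0.9 -0.   0.3  0.1 -0. ]
blank ('side',) [ 4.44411136e+02  5.66480543e+00 -1.79571705e-01] [ 0.7 -0.4  0.6  1.4 -0.2 -0.7 -0.   0.7 -1.  -2.  -0.2  0.6]
blank ('top', 'side') [ 4.43160833e+02  2.54582089e+00 -1.55226715e-01] [-0.3 -0.5 -0.4 -0.6 -1.2 -1.3 -0.2  1.  -0.5 -0.3 -0.5  0.1  0.2  0.3
  0.9  2.2 -0.7  0.2  0.2  1.6 -1.5 -1.1  0.   1.6]
hinge (array([610.09170759,  13.43091092,  72.07945506]), np.float64(0.06588684796511281))
bar (array([632.74043319, -25.24697225, 145.36906103]), np.float64(0.16152444958793138))
```

```bash
python3 - <<'E'
from fit import *
p=[591.1,76.6,-0.138]
tt=np.array([[589,107]])/4.4+[180,120]; ts=np.array([[629,183]])/4.4+[220,160]
def L(q): # yh,a
    return w(p,[[38-83*np.cos(q[1]),q[0]-69,63+83*np.sin(q[1])]])
f=lambda q:np.r_[(proj("top",L(q))-tt).ravel(),(proj("side",L(q))-ts).ravel()]
r=least_squares(f,[-60,1.7]); print(r.x,r.fun)
P,e=tri(ts[0],tt[0]); d=P-[p[0],p[1],3]; c,s=np.cos(p[2]),np.sin(p[2]); print("tip jig",c*d[0]+s*d[1],-s*d[0]+c*d[1],d[2],e)
im=ctrl.get_image("top")[:,:,::-1]
im=cv2.resize(im[120:220,240:340],None,fx=6,fy=6,interpolation=cv2.INTER_CUBIC)
im2=ctrl.get_image("side")[:,:,::-1]
im2=cv2.resize(im2[160:260,300:400],None,fx=6,fy=6,interpolation=cv2.INTER_CUBIC)
yh,a=r.x
H=lambda r_,h,y:[38-r_*np.cos(a)+h*np.sin(a),yh+y,63+r_*np.sin(a)+h*np.cos(a)]
pts=[H(0,0,0),H(88,0,10),H(88,0,-10),H(83,0,-9),H(83,0,-69),H(83,0,-39),H(30.5,-25,5),[38,yh+18,72],[38,yh-18,72]]
for n,i,o in(("top",im,(240,120)),("side",im2,(300,160))):
    for u in proj(n,w(p,pts)):
        cv2.circle(i,tuple(int(v) for v in (u-o)*6),4,(255,0,255),-1)
cv2.imwrite("pics/leaf.png",cv2.resize(np.hstack([im,im2]),(800,400)))
E
```

```text
[-56.90273096   1.79432835] [-0.57309097  0.04455577 -0.00974341  0.96218164]
tip jig 55.48334828648582 -127.19640219380479 147.74274379190462 0.09996827408990457
```

View pics/leaf.png

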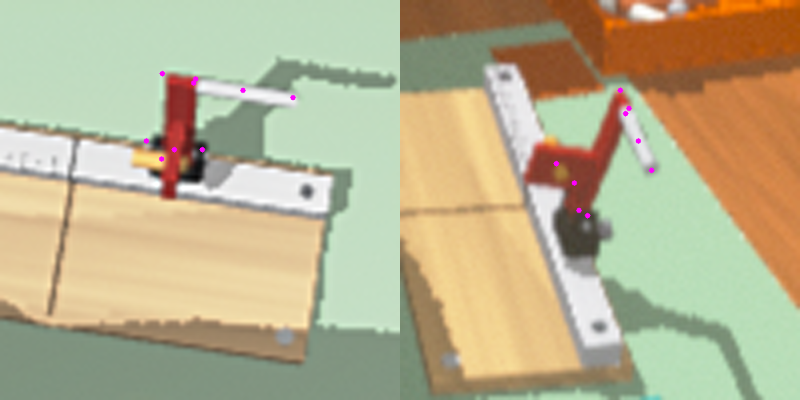

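The crop shows the blade and brass nose at crop (440,175) and the bar behind the fence, so the leaf is up at about 1.8 rad. The target blank is the dark turquoise one, top-crop (475,475). The jig fit gives origin (591, 76.6) and yaw −0.138. First I'll turn the tool to the jig axes (tool x = jig y, tool y = jig x).

>>> jog_arm(
  steps=[
    [[0,0,0,0,0,7.1,-1],[0,0,0,0,0,7.1,-1],[0,0,0,0,0,7.1,-1],[0,0,0,0,0,7.1,-1],[0,0,0,0,0,7.1,-1],[0,0,0,0,0,7.1,-1],[0,0,0,0,0,7.1,-1],[0,0,0,0,0,7.1,-1],[0,0,0,0,0,7.1,-1],[0,0,0,0,0,7.1,-1],[0,0,0,0,0,1.2,-1],[0,0,0,0,0,0,-1]],
  ],
)

```text
t: 3.2
ee_pos: [271.2, 563.1, 404.7]
orientation: [2.367, 2.065, 0.0]
ft_force: [-0.6, 0.1, -0.6]
width: 87.9
```

```bash
cat > st.py <<'E'
from fit import *
p=[591.1,76.6,-0.138]
def st():
    o=ctrl.get_obs(); M=R.from_rotvec(o["orientation"]).as_matrix(); d=o["ee_pos"]-[p[0],p[1],3]
    c,s=np.cos(p[2]),np.sin(p[2]); rot=lambda v:np.array([c*v[0]+s*v[1],-s*v[0]+c*v[1],v[2]])
    g=rot(d)+163*rot(M[:,2])
    print("t %.2f grasp pt jig"%o["t"],g.round(1),"tooly yaw in jig %.4f tilt %.4f"%(np.arctan2(M[1,1],M[0,1])-p[2],np.hypot(M[0,2],M[1,2])),"F jig",rot(o["ft_force"]).round(2),"w %.1f"%o["width"],"q",o["qpos"].round(2))
if __name__=="__main__": st()
E
python3 st.py
```

```text
t 3.20 grasp pt jig [-383.8  437.9  238.7] tooly yaw in jig 0.0019 tilt 0.0000 F jig [-0.57  0.02 -0.64] w 87.9 q [ 1.1   0.42  1.63 -0.    1.09  1.24]
```

>>> jog_arm(
  steps=[
    [[-0.0301,0.0244,0,0,0,0,-1],[-0.0301,0.0244,0,0,0,0,-1],[-0.0301,0.0244,0,0,0,0,-1],[-0.0301,0.0244,0,0,0,0,-1],[-0.0301,0.0244,0,0,0,0,-1],[-0.0301,0.0244,0,0,0,0,-1],[-0.0301,0.0244,0,0,0,0,-1],[-0.0301,0.0244,0,0,0,0,-1],[-0.0301,0.0244,0,0,0,0,-1],[-0.0301,0.0244,0,0,0,0,-1],[-0.0301,0.0244,0,0,0,0,-1],[-0.0301,0.0244,0,0,0,0,-1],[-0.0301,0.0244,0,0,0,0,-1],[-0.0301,0.0244,0,0,0,0,-1],[-0.0301,0.0244,0,0,0,0,-1],[-0.0301,0.0244,0,0,0,0,-1],[-0.0301,0.0244,0,0,0,0,-1],[-0.0301,0.0244,0,0,0,0,-1],[0,0,0.03,0,0,0,-1],[0,0,0.01,0,0,0,-1]],
  ],
)

```text
t: 4.87
ee_pos: [631.5, -36.0, 362.1]
orientation: [-2.368, -2.062, 0.002]
ft_force: [-1.4, 0.3, -0.1]
width: 88.1
```

```bash
python3 - <<'E'
from st import *
st()
for n in("top","side"):
    im=ctrl.get_image(n)[:,:,::-1]
    l,t={"top":(240,100),"side":(300,120)}[n]
    cv2.imwrite(f"pics/{n}2.png",cv2.resize(im[t:t+140,l:l+140],None,fx=4,fy=4,interpolation=cv2.INTER_CUBIC))
E
```

```text
t 4.87 grasp pt jig [  55.2 -106.   196.1] tooly yaw in jig -0.0000 tilt 0.0022 F jig [-1.39  0.07 -0.12] w 88.1 q [-0.08  0.48  1.64  0.    1.02  0.06]
```

View pics/side2.png

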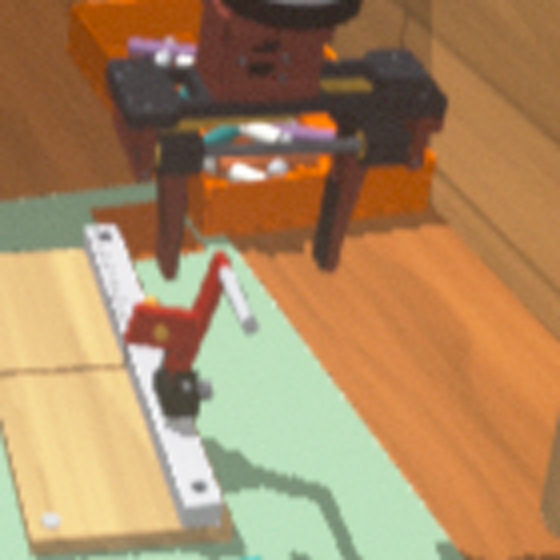

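View pics/top2.png

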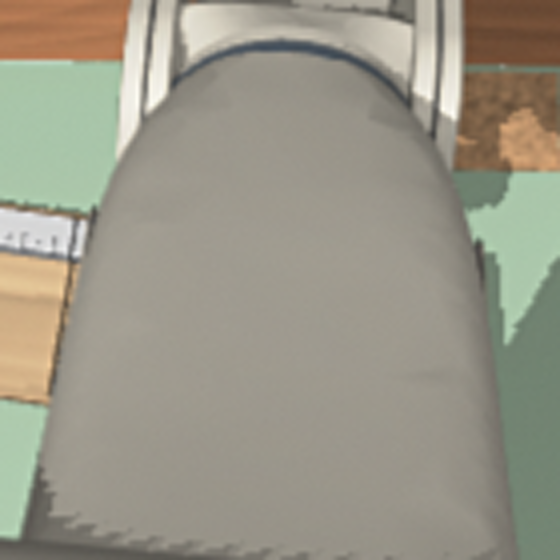

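>>> jog_arm(
  steps=[
    [[0,0,0,0,0,0,-1],[0,0,0.017,0,0,0,-1],[0,0,0.017,0,0,0,-1],[0,0,0.016,0,0,0,-1],[0,0,0,0,0,0,-1],[0,0,0,0,0,0,-1]],
  ],
)

```text
t: 5.47
ee_pos: [631.5, -33.0, 315.4]
orientation: [-2.367, -2.065, 0.0]
ft_force: [0.8, -0.2, -0.1]
width: 87.5
```

```bash
python3 - <<'E'
from st import *
st()
n="side"
im=ctrl.get_image(n)[:,:,::-1]
l,t=(300,120)
cv2.imwrite(f"pics/{n}3.png",cv2.resize(im[t:t+140,l:l+140],None,fx=4,fy=4,interpolation=cv2.INTER_CUBIC))
E
```

```text
t 5.47 grasp pt jig [  55.  -103.   149.4] tooly yaw in jig 0.0020 tilt 0.0003 F jig [ 0.78 -0.12 -0.07] w 87.5 q [-0.07  0.54  1.67  0.    0.93  0.07]
```

View pics/side3.png

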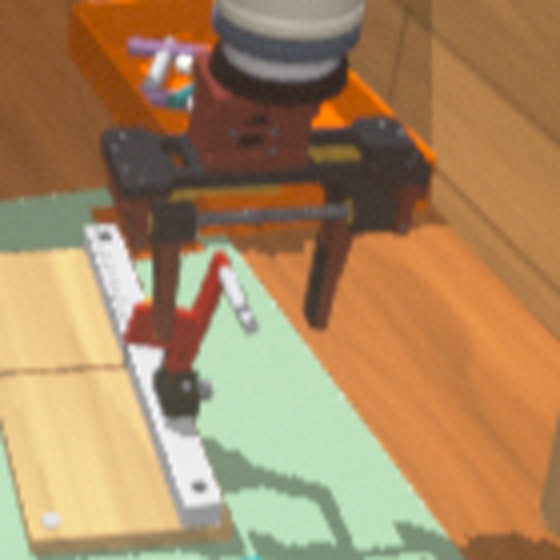

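>>> jog_arm(
  steps=[
    [[0,0,0.004,0,0,0,1],[0,0,0,0,0,0,1],[0,0,0,0,0,0,1],[0,0,0,0,0,0,1],[0,0,0,0,0,0,1],[0,0,0,0,0,0,1],[0,0,0,0,0,0,1],[0,0,0,0,0,0,1],[0,0,0,0,0,0,1],[0,0,0,0,0,0,1]],
  ],
)

```text
t: 6.35
ee_pos: [631.5, -34.0, 310.7]
orientation: [-2.369, -2.063, 0.0]
ft_force: [0.1, -0.4, -0.2]
width: 24.7
```

```bash
python3 st.py
```

```text
t 6.35 grasp pt jig [  55.3 -104.   144.7] tooly yaw in jig -0.0002 tilt 0.0001 F jig [ 0.14 -0.42 -0.22] w 24.7 q [-0.07  0.55  1.67  0.    0.92  0.07]
```

>>> jog_arm(
  steps=[
    [[0,0,0,0,0,0,1],[0,0,0,0,0,0,1],[0,0,0,0,0,0,1],[0,0,0,0,0,0,1]],
  ],
)

```text
t: 6.68
ee_pos: [631.6, -34.0, 310.7]
orientation: [2.369, 2.063, 0.0]
ft_force: [-0.5, 0.6, 0.2]
width: 8.9
```

```bash
python3 - <<'E'
from st import *
st()
n="side"
im=ctrl.get_image(n)[:,:,::-1]
l,t=(300,120)
cv2.imwrite(f"pics/{n}4.png",cv2.resize(im[t:t+140,l:l+140],None,fx=4,fy=4,interpolation=cv2.INTER_CUBIC))
E
```

```text
t 6.68 grasp pt jig [  55.4 -104.   144.7] tooly yaw in jig -0.0001 tilt 0.0002 F jig [-0.56  0.49  0.2 ] w 8.9 q [-0.07  0.55  1.67  0.    0.92  0.07]
```

View pics/side4.png

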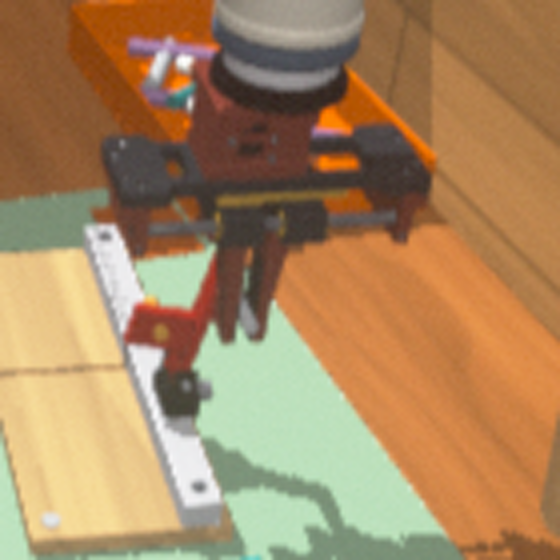

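```bash
python3 - <<'E'
import numpy as np
a=np.linspace(1.782,0,19); x=38-83*np.cos(a); z=63+83*np.sin(a)
X=(np.round(x,1)); Z=np.round(z,1)
print([[0,round(dx/1000,4),round(-dz/1000,4),0,0,0,1] for dx,dz in zip(np.diff(X),np.diff(Z))])
E
```

```text
[[0, np.float64(-0.0081), np.float64(-0.0013), 0, 0, 0, 1], [0, np.float64(-0.0082), np.float64(-0.0005), 0, 0, 0, 1], [0, np.float64(-0.0082), np.float64(0.0003), 0, 0, 0, 1], [0, np.float64(-0.0082), np.float64(0.0011), 0, 0, 0, 1], [0, np.float64(-0.0079), np.float64(0.0019), 0, 0, 0, 1], [0, np.float64(-0.0078), np.float64(0.0027), 0, 0, 0, 1], [0, np.float64(-0.0075), np.float64(0.0034), 0, 0, 0, 1], [0, np.float64(-0.007), np.float64(0.0042), 0, 0, 0, 1], [0, np.float64(-0.0067), np.float64(0.0049), 0, 0, 0, 1], [0, np.float64(-0.0061), np.float64(0.0054), 0, 0, 0, 1], [0, np.float64(-0.0056), np.float64(0.0061), 0, 0, 0, 1], [0, np.float64(-0.0049), np.float64(0.0065), 0, 0, 0, 1], [0, np.float64(-0.0042), np.float64(0.0071), 0, 0, 0, 1], [0, np.float64(-0.0036), np.float64(0.0074), 0, 0, 0, 1], [0, np.float64(-0.0028), np.float64(0.0077), 0, 0, 0, 1], [0, np.float64(-0.002), np.float64(0.008), 0, 0, 0, 1], [0, np.float64(-0.0012), np.float64(0.0081), 0, 0, 0, 1], [0, np.float64(-0.0004), np.float64(0.0082), 0, 0, 0, 1]]
```

First 15 rows, then check forces before the end stop.

>>> jog_arm(
  steps=[
    [[0,-0.0081,-0.0013,0,0,0,1],[0,-0.0082,-0.0005,0,0,0,1],[0,-0.0082,0.0003,0,0,0,1],[0,-0.0082,0.0011,0,0,0,1],[0,-0.0079,0.0019,0,0,0,1],[0,-0.0078,0.0027,0,0,0,1],[0,-0.0075,0.0034,0,0,0,1],[0,-0.007,0.0042,0,0,0,1],[0,-0.0067,0.0049,0,0,0,1],[0,-0.0061,0.0054,0,0,0,1],[0,-0.0056,0.0061,0,0,0,1],[0,-0.0049,0.0065,0,0,0,1],[0,-0.0042,0.0071,0,0,0,1],[0,-0.0036,0.0074,0,0,0,1],[0,-0.0028,0.0077,0,0,0,1],[0,0,0,0,0,0,1]],
  ],
)

```text
t: 8.07
ee_pos: [535.3, -20.5, 252.1]
orientation: [-2.369, -2.062, 0.0]
ft_force: [5.8, 2.3, -3.7]
width: 9.3
```

```bash
python3 st.py
```

```text
t 8.07 grasp pt jig [ -42.  -103.8   86.1] tooly yaw in jig -0.0001 tilt 0.0006 F jig [ 5.47  3.06 -3.71] w 9.3 q [-0.06  0.52  1.92  0.    0.7   0.08]
```

>>> jog_arm(
  steps=[
    [[0,-0.001,0.008,0,0,0,1],[0,-0.0005,0.0081,0,0,0,1],[0,0,0.0065,0,0,0,1],[0,0,0,0,0,0,1]],
  ],
)

```text
t: 8.4
ee_pos: [532.7, -20.4, 229.0]
orientation: [-2.367, -2.061, 0.006]
ft_force: [-2.8, 1.1, -1.6]
width: 9.0
```

```bash
python3 st.py
```

```text
t 8.40 grasp pt jig [ -45.3 -104.1   63. ] tooly yaw in jig -0.0001 tilt 0.0051 F jig [-2.97  0.66 -1.56] w 9.0 q [-0.06  0.56  1.93  0.    0.66  0.08]
```

>>> jog_arm(
  steps=[
    [[0,0,0.001,0,0,0,1],[0,0,0.001,0,0,0,1],[0,0,0,0,0,0,1],[0,0,0,0,0,0,1]],
  ],
)

```text
t: 8.73
ee_pos: [532.7, -20.4, 228.4]
orientation: [-2.367, -2.061, 0.005]
ft_force: [-5.3, 2.6, -1.2]
width: 9.1
```

```bash
python3 st.py
```

```text
t 8.73 grasp pt jig [ -45.2 -104.2   62.4] tooly yaw in jig -0.0001 tilt 0.0047 F jig [-5.62  1.87 -1.2 ] w 9.1 q [-0.06  0.56  1.93 -0.    0.66  0.08]
```

>>> jog_arm(
  steps=[
    [[0,0,0.001,0,0,0,1],[0,0,0.001,0,0,0,1],[0,0,0,0,0,0,1],[0,0,0,0,0,0,1]],
  ],
)

```text
t: 9.07
ee_pos: [532.7, -20.4, 226.6]
orientation: [-2.367, -2.061, 0.005]
ft_force: [-6.6, 2.5, 0.3]
width: 9.0
```

```bash
python3 - <<'E'
from st import *
st()
for n in ("side",):
    im=ctrl.get_image(n)[:,:,::-1]
    l,t=(290,160)
    cv2.imwrite(f"pics/{n}5.png",cv2.resize(im[t:t+100,l:l+100],None,fx=6,fy=6,interpolation=cv2.INTER_CUBIC))
E
```

```text
t 9.07 grasp pt jig [ -45.2 -104.2   60.6] tooly yaw in jig -0.0001 tilt 0.0046 F jig [-6.93  1.6   0.3 ] w 9.0 q [-0.06  0.57  1.93 -0.    0.65  0.08]
```

View pics/side5.png

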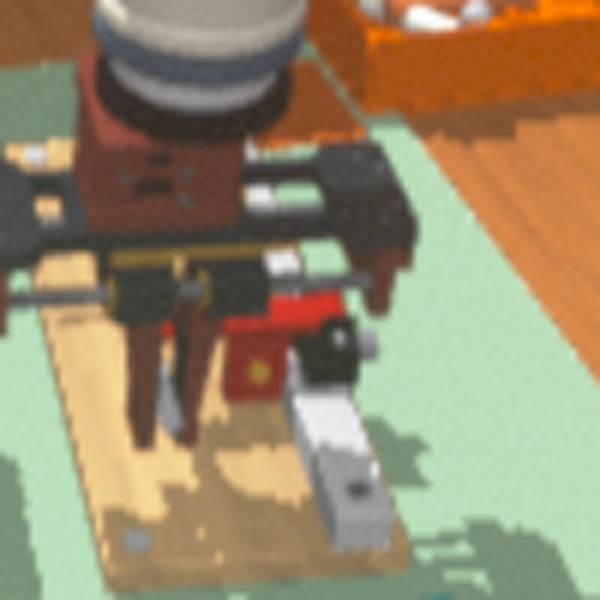

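>>> jog_arm(
  steps=[
    [[0,0,0.0015,0,0,0,1],[0,0,0.0015,0,0,0,1],[0,0,0,0,0,0,1],[0,0,0,0,0,0,1]],
  ],
)

```text
t: 9.45
ee_pos: [532.8, -20.5, 224.6]
orientation: [-2.367, -2.061, 0.005]
ft_force: [-10.2, 2.1, 13.6]
width: 9.3
```

```bash
python3 st.py
```

```text
t 9.45 grasp pt jig [ -45.1 -104.3   58.6] tooly yaw in jig -0.0000 tilt 0.0045 F jig [-10.39   0.64  13.63] w 9.3 q [-0.06  0.57  1.93 -0.    0.65  0.08]
```

>>> jog_arm(
  steps=[
    [[0,0,0,0,0,0,-1],[0,0,0,0,0,0,-1],[0,0,0,0,0,0,-1],[0,0,0,0,0,0,-1],[0,0,0,0,0,0,-1],[0,0,-0.02,0,0,0,-1],[0,0,-0.025,0,0,0,-1],[0,-0.02,-0.02,0,0,0,-1],[0.005,-0.035,0,0,0,0,-1],[0.005,-0.0363,0,0,0,0,-1],[0,0,0,0,0,0,-1],[0,0,0,0,0,0,-1]],
  ],
)

```text
t: 10.45
ee_pos: [443.7, 2.3, 289.3]
orientation: [-2.368, -2.063, 0.001]
ft_force: [0.8, 0.5, 0.2]
width: 85.1
```

```bash
python3 - <<'E'
from st import *
st()
for n,(l,t) in {"side":(220,150),"top":(230,120)}.items():
    im=ctrl.get_image(n)[:,:,::-1]
    cv2.imwrite(f"pics/{n}6.png",cv2.resize(im[t:t+135,l:l+150],None,fx=4,fy=4,interpolation=cv2.INTER_CUBIC))
# predicted fingertips & blank corners
B=np.array([[12.5,45,50],[12.5,-45,50],[-12.5,45,50],[-12.5,-45,50],[-12.5,45,0],[-12.5,-45,0]],float)
print((proj("side",w([443,2,-0.145],B))-[220,150])*4)
E
```

```text
t 10.45 grasp pt jig [-135.9  -93.9  123.3] tooly yaw in jig 0.0006 tilt 0.0009 F jig [0.72 0.6  0.19] w 85.1 q [-0.02  0.35  2.1  -0.    0.69  0.12]
[[252.62640419 273.67118264]
 [269.70333777 364.59610395]
 [214.46155739 275.86765941]
 [228.93218253 367.18775224]
 [214.10013096 334.56323207]
 [228.12900512 427.2102692 ]]
```

View pics/side6.png

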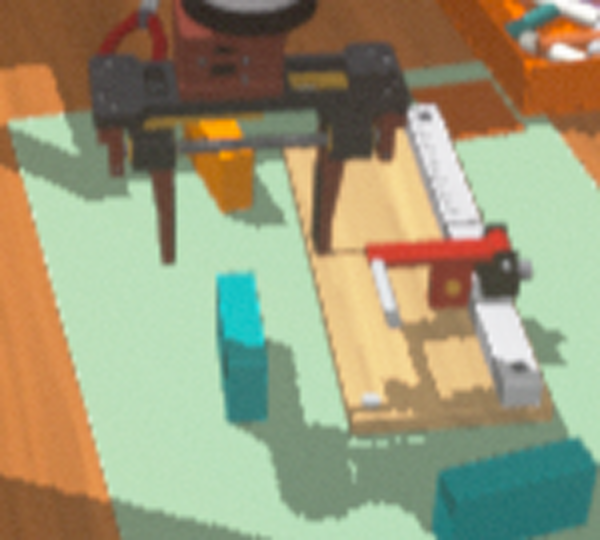

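View pics/top6.png

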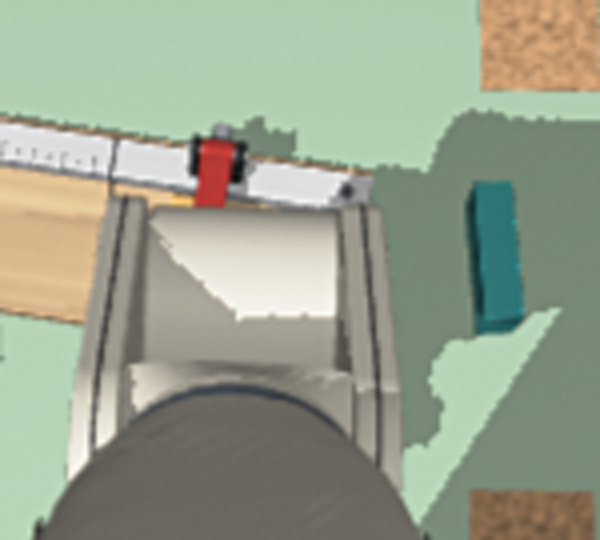

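>>> jog_arm(
  steps=[
    [[0,0,0.03,0,0,0,-1],[0,0,0.03,0,0,0,-1],[0,0,0.019,0,0,0,-1],[0,0,0,0,0,0,-1],[0,0,0,0,0,0,1],[0,0,0,0,0,0,1],[0,0,0,0,0,0,1],[0,0,0,0,0,0,1],[0,0,0,0,0,0,1],[0,0,0,0,0,0,1],[0,0,0,0,0,0,1],[0,0,0,0,0,0,1],[0,0,0,0,0,0,1],[0,0,0,0,0,0,1],[0,0,0,0,0,0,1],[0,0,0,0,0,0,1],[0,0,0,0,0,0,1]],
  ],
)

```text
t: 11.97
ee_pos: [444.9, 2.0, 210.2]
orientation: [-2.369, -2.063, 0.001]
ft_force: [-2.3, -0.4, 2.7]
width: 25.2
```

```bash
python3 - <<'E'
from st import *
st()
for n,(l,t) in {"side":(220,150)}.items():
    im=ctrl.get_image(n)[:,:,::-1]
    cv2.imwrite(f"pics/{n}7.png",cv2.resize(im[t:t+135,l:l+150],None,fx=4,fy=4,interpolation=cv2.INTER_CUBIC))
E
```

```text
t 11.97 grasp pt jig [-134.6  -94.    44.2] tooly yaw in jig -0.0001 tilt 0.0007 F jig [-2.26 -0.73  2.68] w 25.2 q [-0.02  0.52  2.12 -0.    0.5   0.12]
```

View pics/side7.png

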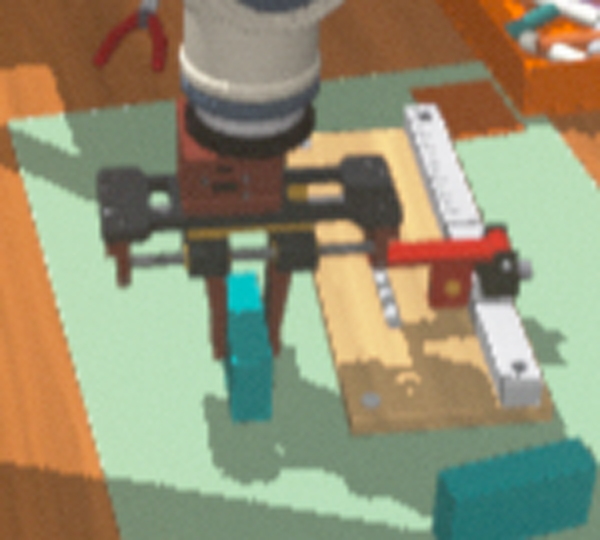

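>>> jog_arm(
  steps=[
    [[0,0,-0.01,0,0,0,1],[0,0,-0.025,0,0,0,1],[0,0,-0.03,0,0,0,1],[0,0,-0.01,0,0,0,1],[0.0199,0.0185,0,0,0,0,1],[0.0199,0.0185,0,0,0,0,1],[0.0199,0.0185,0,0,0,0,1],[0.0199,0.0185,0,0,0,0,1],[0.0199,0.0185,0,0,0,0,1],[0.0199,0.0185,0,0,0,0,1],[0.0199,0.0185,0,0,0,0,1],[0,0,0.025,0,0,0,1],[0,0,0.02,0,0,0,1],[0,0,0,0,0,0,1],[0,0,0,0,0,0,1],[0,0,0,0,0,0,1]],
  ],
)

```text
t: 13.35
ee_pos: [592.7, 122.0, 240.8]
orientation: [2.37, 2.062, 0.001]
ft_force: [-0.5, 0.5, -1.0]
width: 24.9
```

```bash
python3 - <<'E'
from st import *
st()
for n,(l,t) in {"side":(230,120),"top":(180,80)}.items():
    im=ctrl.get_image(n)[:,:,::-1]
    cv2.imwrite(f"pics/{n}8.png",cv2.resize(im[t:t+135,l:l+160],None,fx=5,fy=5,interpolation=cv2.INTER_CUBIC)[:600,:800])
st()
E
```

```text
t 13.35 grasp pt jig [-4.6 45.2 74.8] tooly yaw in jig -0.0004 tilt 0.0004 F jig [-0.58  0.45 -1.02] w 24.9 q [ 0.18  0.62  1.76 -0.    0.76  0.32]
t 13.45 grasp pt jig [-4.1 45.4 75.5] tooly yaw in jig -0.0005 tilt 0.0020 F jig [ 0.37  0.29 -1.71] w 25.0 q [ 0.18  0.61  1.76 -0.    0.76  0.32]
```

View pics/side8.png

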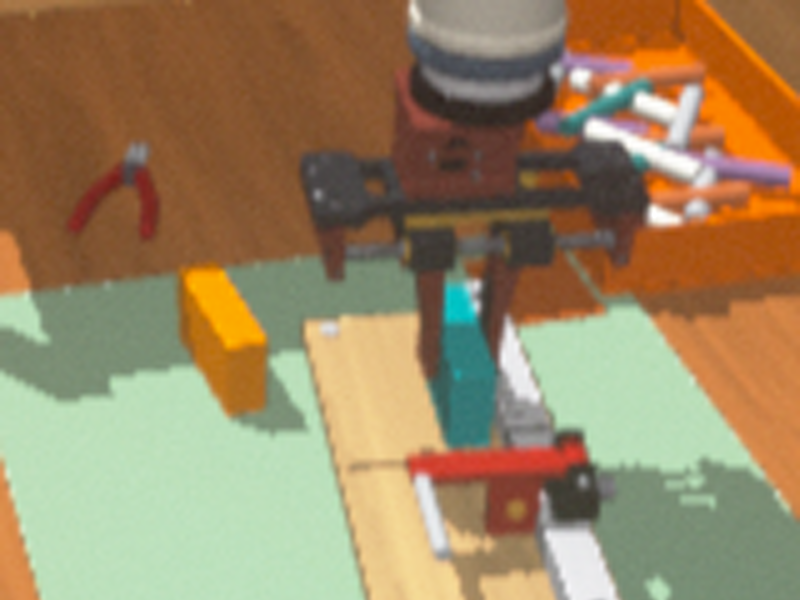

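>>> jog_arm(
  steps=[
    [[0,0,0.008,0,0,0,1],[0,0,0.005,0,0,0,1],[0,0,0,0,0,0,1],[0,0,0,0,0,0,1],[0,0,0,0,0,0,1]],
  ],
)

```text
t: 13.87
ee_pos: [592.6, 122.1, 227.1]
orientation: [-2.369, -2.063, 0.0]
ft_force: [-0.7, -0.7, -1.5]
width: 24.8
```

```bash
python3 st.py
```

```text
t 13.87 grasp pt jig [-4.8 45.3 61.1] tooly yaw in jig -0.0002 tilt 0.0001 F jig [-0.61 -0.78 -1.54] w 24.8 q [ 0.18  0.64  1.76 -0.    0.74  0.32]
```

>>> jog_arm(
  steps=[
    [[0,0,0.001,0,0,0,1],[0,0,0,0,0,0,1],[0,0,0,0,0,0,1]],
  ],
)

```text
t: 14.12
ee_pos: [592.6, 122.2, 226.2]
orientation: [-2.369, -2.063, -0.0]
ft_force: [-0.1, -0.2, -1.4]
width: 24.6
```

```bash
python3 st.py
```

```text
t 14.12 grasp pt jig [-4.8 45.4 60.2] tooly yaw in jig -0.0001 tilt 0.0000 F jig [-0.07 -0.26 -1.43] w 24.6 q [0.18 0.64 1.76 0.   0.74 0.32]
```

>>> jog_arm(
  steps=[
    [[0,0,0.001,0,0,0,1],[0,0,0,0,0,0,1],[0,0,0,0,0,0,1]],
  ],
)

```text
t: 14.37
ee_pos: [592.6, 122.2, 225.2]
orientation: [2.369, 2.063, 0.0]
ft_force: [0.9, -0.0, -1.0]
width: 24.8
```

```bash
python3 st.py
```

```text
t 14.37 grasp pt jig [-4.7 45.3 59.2] tooly yaw in jig -0.0001 tilt 0.0002 F jig [ 0.86  0.1  -0.98] w 24.8 q [ 0.18  0.64  1.76 -0.    0.74  0.32]
```

```bash
python3 - <<'E'
from st import *
P=onz("top",[180+410/4.4,120+173/4.4],101)
d=P-[p[0],p[1],3];c,s=np.cos(p[2]),np.sin(p[2]);print(P,c*d[0]+s*d[1],-s*d[0]+c*d[1])
E
```

```text
[605.04347994  40.2454876  101.        ] 18.811934851006338 -34.09079512042443
```

>>> jog_arm(
  steps=[
    [[-0.005,0.003,0,0,0,0,1],[-0.005,0.003,0,0,0,0,1],[-0.005,0.002,0,0,0,0,1],[-0.005,0.001,0,0,0,0,1],[0,0,0,0,0,0,1],[0,0,0,0,0,0,1]],
  ],
)

```text
t: 14.87
ee_pos: [598.8, 100.5, 225.2]
orientation: [2.37, 2.062, -0.0]
ft_force: [0.3, 0.2, -0.7]
width: 24.8
```

```bash
python3 - <<'E'
from st import *
st()
for n,(l,t) in {"side":(300,160)}.items():
    im=ctrl.get_image(n)[:,:,::-1]
    cv2.imwrite(f"pics/{n}9.png",cv2.resize(im[t:t+75,l:l+75],None,fx=8,fy=8,interpolation=cv2.INTER_CUBIC)[:600,:800])
st()
E
```

```text
t 14.87 grasp pt jig [ 4.4 24.7 59.2] tooly yaw in jig -0.0011 tilt 0.0000 F jig [ 0.23  0.28 -0.66] w 24.8 q [ 0.15  0.64  1.76 -0.    0.74  0.29]
t 14.92 grasp pt jig [ 4.3 24.9 59.2] tooly yaw in jig -0.0008 tilt 0.0000 F jig [ 0.15 -0.27 -1.22] w 25.1 q [ 0.15  0.64  1.76 -0.    0.74  0.29]
```

View pics/side9.png

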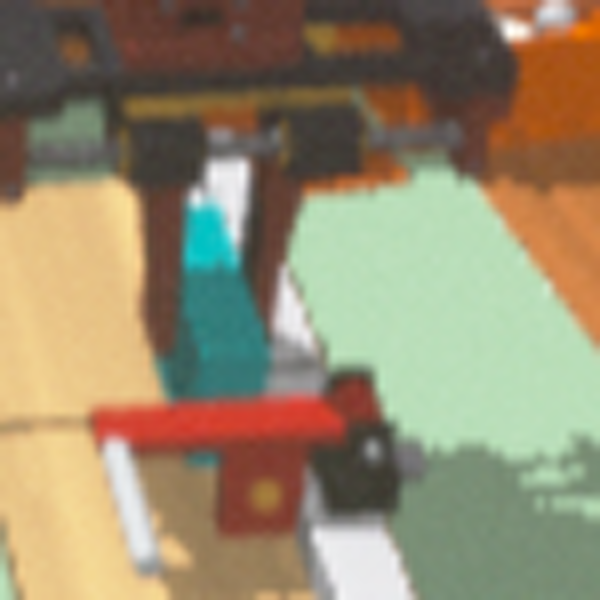

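>>> jog_arm(
  steps=[
    [[-0.003,0,0,0,0,0,1],[-0.003,0,0,0,0,0,1],[-0.002,0,0,0,0,0,1],[-0.001,0,0,0,0,0,1],[0,0,0,0,0,0,1],[0,0,0,0,0,0,1]],
  ],
)

```text
t: 15.42
ee_pos: [597.5, 92.1, 225.2]
orientation: [2.369, 2.063, -0.0]
ft_force: [0.1, 0.1, -0.2]
width: 25.0
```

```bash
python3 st.py
```

```text
t 15.42 grasp pt jig [ 4.2 16.2 59.2] tooly yaw in jig -0.0001 tilt 0.0002 F jig [ 0.07  0.14 -0.23] w 25.0 q [ 0.13  0.64  1.77 -0.    0.74  0.27]
```

>>> jog_arm(
  steps=[
    [[-0.0005,0,0,0,0,0,1],[-0.0005,0,0,0,0,0,1],[0,0,0,0,0,0,1]],
  ],
)

```text
t: 15.67
ee_pos: [597.4, 91.2, 225.2]
orientation: [2.369, 2.063, 0.0]
ft_force: [-0.5, -0.3, -0.4]
width: 25.2
```

```bash
python3 st.py
```

```text
t 15.67 grasp pt jig [ 4.2 15.4 59.2] tooly yaw in jig -0.0000 tilt 0.0001 F jig [-0.41 -0.35 -0.4 ] w 25.2 q [0.13 0.64 1.77 0.   0.74 0.27]
```

>>> jog_arm(
  steps=[
    [[-0.0005,0,0,0,0,0,1],[0,0,0,0,0,0,1]],
  ],
)

```text
t: 15.83
ee_pos: [597.3, 90.7, 225.2]
orientation: [2.369, 2.063, 0.0]
ft_force: [0.3, 1.0, -0.6]
width: 24.5
```

```bash
python3 st.py
```

```text
t 15.83 grasp pt jig [ 4.3 14.8 59.2] tooly yaw in jig -0.0001 tilt 0.0001 F jig [ 0.11  1.06 -0.64] w 24.5 q [0.13 0.64 1.77 0.   0.74 0.27]
```

>>> jog_arm(
  steps=[
    [[-0.0005,0,0,0,0,0,1],[0,0,0,0,0,0,1]],
  ],
)

```text
t: 16.0
ee_pos: [597.2, 90.2, 225.2]
orientation: [2.369, 2.063, 0.0]
ft_force: [0.1, 0.2, -0.2]
width: 24.6
```

```bash
python3 st.py
```

```text
t 16.00 grasp pt jig [ 4.2 14.3 59.2] tooly yaw in jig -0.0001 tilt 0.0000 F jig [ 0.11  0.23 -0.24] w 24.6 q [ 0.13  0.64  1.77 -0.    0.74  0.27]
```

>>> jog_arm(
  steps=[
    [[-0.0005,0,0,0,0,0,1],[-0.0005,0,0,0,0,0,1],[0,0,0,0,0,0,1]],
  ],
)

```text
t: 16.25
ee_pos: [597.1, 89.1, 225.2]
orientation: [2.369, 2.063, 0.0]
ft_force: [-0.0, 0.3, 0.6]
width: 25.2
```

>>> jog_arm(
  steps=[
    [[-0.0005,0,0,0,0,0,1],[0,0,0,0,0,0,1]],
  ],
)

```text
t: 16.42
ee_pos: [597.0, 88.7, 225.2]
orientation: [2.37, 2.063, 0.0]
ft_force: [0.5, 0.7, 0.2]
width: 24.9
```

>>> jog_arm(
  steps=[
    [[-0.0005,0,0,0,0,0,1],[0,0,0,0,0,0,1]],
  ],
)

```text
t: 16.58
ee_pos: [597.0, 88.1, 225.2]
orientation: [2.369, 2.063, -0.0]
ft_force: [0.1, 0.7, 0.7]
width: 24.5
```

>>> jog_arm(
  steps=[
    [[-0.0005,0,0,0,0,0,1],[0,0,0,0,0,0,1]],
  ],
)

```text
t: 16.75
ee_pos: [596.9, 87.9, 225.2]
orientation: [-2.369, -2.062, -0.001]
ft_force: [-0.3, 3.1, -1.4]
width: 24.4
```

>>> jog_arm(
  steps=[
    [[-0.0003,0,0,0,0,0,1],[0,0,0,0,0,0,1]],
  ],
)

```text
t: 16.92
ee_pos: [596.9, 87.8, 225.2]
orientation: [-2.369, -2.062, -0.001]
ft_force: [-0.1, 5.4, -0.7]
width: 24.9
```

```bash
python3 st.py
```

```text
t 16.92 grasp pt jig [ 4.2 12.  59.2] tooly yaw in jig -0.0003 tilt 0.0007 F jig [-0.88  5.33 -0.7 ] w 24.9 q [0.13 0.64 1.77 0.   0.73 0.26]
```

>>> jog_arm(
  steps=[
    [[0.0012,0,0,0,0,0,1],[0,0.001,0,0,0,0,1],[0,0,0,0,0,0,1]],
  ],
)

```text
t: 17.17
ee_pos: [597.9, 88.4, 225.2]
orientation: [-2.369, -2.063, 0.001]
ft_force: [-0.5, 0.5, 1.9]
width: 24.9
```

>>> jog_arm(
  steps=[
    [[0,0.0005,0,0,0,0,1],[0,0,0,0,0,0,1]],
  ],
)

```text
t: 17.33
ee_pos: [598.4, 88.3, 225.2]
orientation: [-2.369, -2.063, 0.001]
ft_force: [-1.9, -0.1, 3.3]
width: 25.0
```

>>> jog_arm(
  steps=[
    [[0,0.0005,0,0,0,0,1],[0,0,0,0,0,0,1]],
  ],
)

```text
t: 17.5
ee_pos: [599.0, 88.2, 225.2]
orientation: [-2.369, -2.063, 0.0]
ft_force: [-2.2, -0.9, 3.5]
width: 25.0
```

>>> jog_arm(
  steps=[
    [[0,0.0005,0,0,0,0,1],[0,0,0,0,0,0,1]],
  ],
)

```text
t: 17.67
ee_pos: [599.5, 88.2, 225.2]
orientation: [2.369, 2.063, -0.0]
ft_force: [-2.5, 0.6, 3.3]
width: 25.1
```

>>> jog_arm(
  steps=[
    [[0,0,-0.0008,0,0,0,1],[0,0,0,0,0,0,1],[0,0,0,0,0,0,1]],
  ],
)

```text
t: 17.92
ee_pos: [599.7, 88.3, 225.8]
orientation: [2.369, 2.063, 0.001]
ft_force: [-1.0, 0.0, -1.0]
width: 24.9
```

>>> jog_arm(
  steps=[
    [[0,0.0005,0,0,0,0,1],[0,0,0,0,0,0,1]],
  ],
)

```text
t: 18.08
ee_pos: [599.9, 88.2, 225.8]
orientation: [-2.369, -2.063, 0.001]
ft_force: [-0.8, 1.0, -0.8]
width: 24.6
```

>>> jog_arm(
  steps=[
    [[0,0.0005,0,0,0,0,1],[0,0,0,0,0,0,1]],
  ],
)

```text
t: 18.25
ee_pos: [600.1, 88.2, 225.8]
orientation: [-2.369, -2.062, 0.002]
ft_force: [-2.1, 0.1, -0.4]
width: 24.8
```

>>> jog_arm(
  steps=[
    [[0,0.0004,0,0,0,0,1],[0,0,0,0,0,0,1],[0,0,0,0,0,0,1]],
  ],
)

```text
t: 18.5
ee_pos: [600.3, 88.2, 225.8]
orientation: [-2.368, -2.062, 0.002]
ft_force: [-4.4, 1.3, 0.5]
width: 25.1
```

```bash
python3 st.py
```

```text
t 18.50 grasp pt jig [ 7.2 12.7 59.8] tooly yaw in jig 0.0001 tilt 0.0018 F jig [-4.54  0.64  0.49] w 25.1 q [0.13 0.64 1.76 0.   0.74 0.26]
```

>>> jog_arm(
  steps=[
    [[-0.0005,0,0,0,0,0,1],[-0.0002,0,0,0,0,0,1],[0,0,0,0,0,0,1]],
  ],
)

```text
t: 18.75
ee_pos: [600.2, 87.7, 225.6]
orientation: [-2.368, -2.062, 0.002]
ft_force: [-3.9, 1.9, 0.2]
width: 24.6
```

>>> jog_arm(
  steps=[
    [[-0.0003,0,0,0,0,0,1],[0,0,0,0,0,0,1],[0,0,0,0,0,0,1]],
  ],
)

```text
t: 19.0
ee_pos: [600.2, 87.5, 225.6]
orientation: [-2.368, -2.062, 0.001]
ft_force: [-3.9, 4.7, -1.2]
width: 24.8
```

```bash
python3 st.py
```

```text
t 19.00 grasp pt jig [ 7.2 12.1 59.6] tooly yaw in jig -0.0000 tilt 0.0017 F jig [-4.56  4.09 -1.22] w 24.8 q [0.13 0.64 1.76 0.   0.74 0.26]
```

>>> jog_arm(
  steps=[
    [[-0.0003,0.0001,0,0,0,0,1],[0,0,0,0,0,0,1],[0,0,0,0,0,0,1],[0,0,0,0,0,0,1],[0,0,0,0,0,0,1],[0,0,0,0,0,0,1],[0,0,0,0,0,0,1],[0,0,0,0,0,0,1]],
  ],
)

```text
t: 19.67
ee_pos: [600.2, 87.4, 225.6]
orientation: [-2.368, -2.062, 0.001]
ft_force: [-4.1, 6.0, -0.5]
width: 24.4
```

```bash
python3 st.py
```

```text
t 19.67 grasp pt jig [ 7.2 12.1 59.6] tooly yaw in jig -0.0001 tilt 0.0018 F jig [-4.89  5.33 -0.47] w 24.4 q [0.12 0.64 1.76 0.   0.74 0.26]
```

>>> jog_arm(
  steps=[
    [[0.0006,-0.0004,0,0,0,0,1],[0,0,0.0005,0,0,0,1],[0,0,0.0003,0,0,0,1],[0,0,0,0,0,0,1],[0,0,0,0,0,0,1]],
  ],
)

```text
t: 20.08
ee_pos: [600.1, 87.6, 225.2]
orientation: [-2.369, -2.062, 0.001]
ft_force: [-5.1, 2.1, 1.5]
width: 25.0
```

```bash
python3 - <<'E'
from st import *
st()
ctrl.get_image("side");st()
E
```

```text
t 20.08 grasp pt jig [ 7.2 12.2 59.2] tooly yaw in jig -0.0000 tilt 0.0012 F jig [-5.3   1.39  1.49] w 25.0 q [0.13 0.64 1.76 0.   0.74 0.26]
t 20.13 grasp pt jig [ 7.2 12.1 59.2] tooly yaw in jig -0.0000 tilt 0.0012 F jig [-5.85  1.98  1.75] w 24.6 q [0.13 0.64 1.76 0.   0.74 0.26]
```

>>> jog_arm(
  steps=[
    [[0.0001,-0.0004,0,0,0,0,1],[0,0,0,0,0,0,1],[0,0,0,0,0,0,1]],
  ],
)

```text
t: 20.38
ee_pos: [600.0, 87.6, 225.2]
orientation: [-2.369, -2.063, 0.0]
ft_force: [-5.0, 2.2, 1.9]
width: 24.8
```

```bash
python3 st.py
```

```text
t 20.38 grasp pt jig [ 7.2 12.2 59.2] tooly yaw in jig -0.0001 tilt 0.0004 F jig [-5.24  1.48  1.95] w 24.8 q [0.13 0.64 1.76 0.   0.74 0.26]
```

>>> jog_arm(
  steps=[
    [[0.0001,-0.0005,0,0,0,0,1],[0,0,0,0,0,0,1],[0,0,0,0,0,0,1]],
  ],
)

```text
t: 20.63
ee_pos: [599.8, 87.7, 225.2]
orientation: [2.369, 2.063, 0.0]
ft_force: [-3.4, 0.7, -0.3]
width: 24.7
```

```bash
python3 st.py
```

```text
t 20.63 grasp pt jig [ 7.1 12.2 59.2] tooly yaw in jig -0.0001 tilt 0.0004 F jig [-3.44  0.23 -0.27] w 24.7 q [ 0.13  0.64  1.76 -0.    0.74  0.26]
```

>>> jog_arm(
  steps=[
    [[0,-0.0003,0.0003,0,0,0,1],[0,0,0,0,0,0,1],[0,0,0,0,0,0,-1],[0,0,0,0,0,0,-1],[0,0,0,0,0,0,-1],[0,0,0,0,0,0,-1],[0,0,0,0,0,0,-1],[0,0,0,0,0,0,-1]],
  ],
)

```text
t: 21.3
ee_pos: [599.4, 87.8, 224.9]
orientation: [2.369, 2.063, 0.0]
ft_force: [-0.1, 0.3, 0.8]
width: 61.6
```

```bash
python3 - <<'E'
from st import *
st()
for n,(l,t) in {"side":(290,150)}.items():
    im=ctrl.get_image(n)[:,:,::-1]
    cv2.imwrite(f"pics/{n}10.png",cv2.resize(im[t:t+85,l:l+85],None,fx=7,fy=7,interpolation=cv2.INTER_CUBIC))
E
```

```text
t 21.30 grasp pt jig [ 6.8 12.2 58.9] tooly yaw in jig -0.0002 tilt 0.0004 F jig [-0.18  0.25  0.76] w 61.6 q [ 0.13  0.64  1.76 -0.    0.74  0.26]
```

View pics/side10.png

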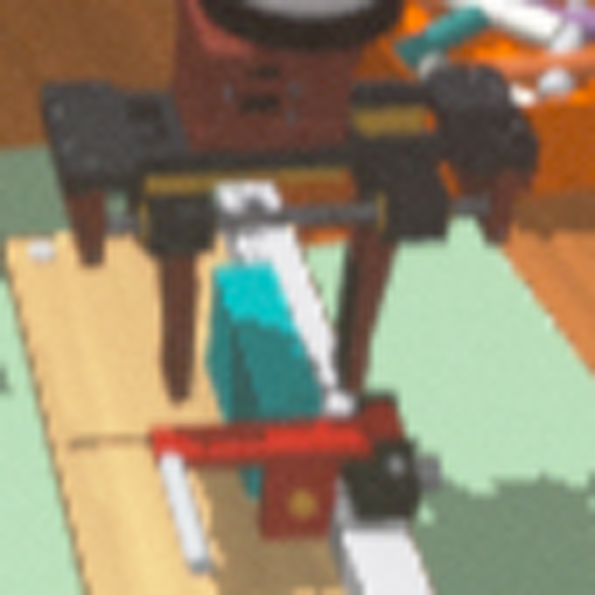

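>>> jog_arm(
  steps=[
    [[0,0,-0.01,0,0,0,-1],[0,0,-0.025,0,0,0,-1],[0,0,-0.03,0,0,0,-1],[-0.02,-0.01,0,0,0,0,-1],[-0.032,-0.014,0,0,0,0,-1],[-0.032,-0.014,0,0,0,0,-1],[-0.032,-0.014,0,0,0,0,-1],[0,0,0,0,0,0,-1],[0,0,0,0,0,0,-1]],
  ],
)

```text
t: 22.1
ee_pos: [531.3, -21.2, 290.7]
orientation: [2.372, 2.059, 0.001]
ft_force: [0.5, 1.1, 0.4]
width: 87.9
```

```bash
python3 - <<'E'
from st import *
st()
for n,(l,t) in {"side":(290,150),"top":(220,120)}.items():
    im=ctrl.get_image(n)[:,:,::-1]
    cv2.imwrite(f"pics/{n}11.png",cv2.resize(im[t:t+85,l:l+100],None,fx=6,fy=6,interpolation=cv2.INTER_CUBIC))
E
```

```text
t 22.10 grasp pt jig [ -45.7 -105.1  124.7] tooly yaw in jig -0.0029 tilt 0.0005 F jig [0.34 1.12 0.36] w 87.9 q [-0.06  0.45  1.91  0.    0.78  0.08]
```

View pics/side11.png

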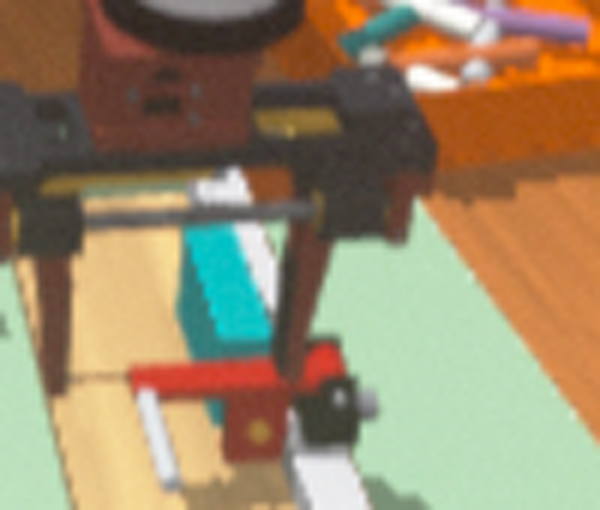

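View pics/top11.png

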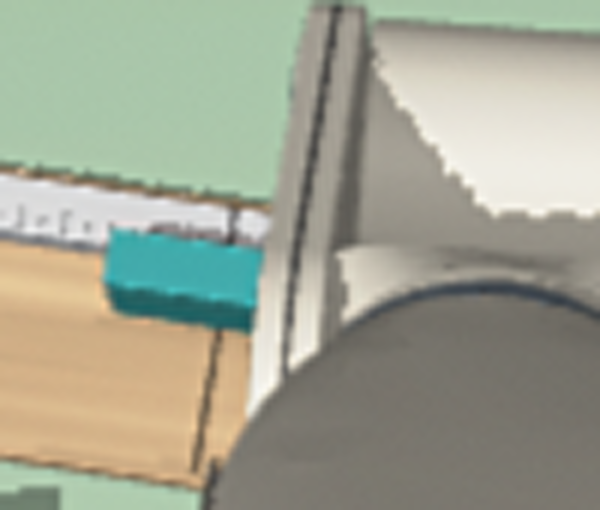

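>>> jog_arm(
  steps=[
    [[0,0,0.02,0,0,0,-1],[0,0,0.02,0,0,0,-1],[0,0,0.021,0,0,0,-1],[0,0,0,0,0,0,1],[0,0,0,0,0,0,1],[0,0,0,0,0,0,1],[0,0,0,0,0,0,1],[0,0,0,0,0,0,1],[0,0,0,0,0,0,1],[0,0,0,0,0,0,1],[0,0,0,0,0,0,1],[0,0,0,0,0,0,1],[0,0,0,0,0,0,1],[0,0,0,0,0,0,1],[0,0,0,0,0,0,1],[0,0,0,0,0,0,1],[0,0,0,0,0,0,1],[0,0,0,0,0,0,1]],
  ],
)

```text
t: 23.7
ee_pos: [531.8, -19.9, 228.8]
orientation: [-2.369, -2.063, 0.0]
ft_force: [-0.8, 0.4, -0.9]
width: 9.1
```

```bash
python3 st.py; python3 - <<'E'
import numpy as np
a=np.linspace(0,1.65,18); x=38-83*np.cos(a); z=63+83*np.sin(a)
X=(np.round(x,1)); Z=np.round(z,1)
print([[0,float(round(dx/1000,4)),float(round(-dz/1000,4)),0,0,0,1] for dx,dz in zip(np.diff(X),np.diff(Z))])
E
```

```text
t 23.70 grasp pt jig [ -45.5 -103.8   62.8] tooly yaw in jig -0.0001 tilt 0.0002 F jig [-0.8   0.29 -0.88] w 9.1 q [-0.06  0.56  1.93 -0.    0.65  0.08]
[[0, 0.0004, -0.008, 0, 0, 0, 1], [0, 0.0012, -0.008, 0, 0, 0, 1], [0, 0.0019, -0.0078, 0, 0, 0, 1], [0, 0.0027, -0.0076, 0, 0, 0, 1], [0, 0.0034, -0.0073, 0, 0, 0, 1], [0, 0.0041, -0.0069, 0, 0, 0, 1], [0, 0.0047, -0.0066, 0, 0, 0, 1], [0, 0.0054, -0.006, 0, 0, 0, 1], [0, 0.0059, -0.0054, 0, 0, 0, 1], [0, 0.0064, -0.0049, 0, 0, 0, 1], [0, 0.0069, -0.0042, 0, 0, 0, 1], [0, 0.0072, -0.0035, 0, 0, 0, 1], [0, 0.0076, -0.0029, 0, 0, 0, 1], [0, 0.0077, -0.002, 0, 0, 0, 1], [0, 0.008, -0.0014, 0, 0, 0, 1], [0, 0.008, -0.0005, 0, 0, 0, 1], [0, 0.0081, 0.0003, 0, 0, 0, 1]]
```

>>> jog_arm(
  steps=[
    [[0,0.0004,-0.008,0,0,0,1],[0,0.0012,-0.008,0,0,0,1],[0,0.0019,-0.0078,0,0,0,1],[0,0.0027,-0.0076,0,0,0,1],[0,0.0034,-0.0073,0,0,0,1],[0,0.0041,-0.0069,0,0,0,1],[0,0.0047,-0.0066,0,0,0,1],[0,0.0054,-0.006,0,0,0,1],[0,0,0,0,0,0,1]],
  ],
)

```text
t: 24.45
ee_pos: [554.7, -23.4, 288.5]
orientation: [-2.367, -2.061, 0.005]
ft_force: [-10.9, -0.4, 10.1]
width: 9.1
```

```bash
python3 st.py
```

```text
t 24.45 grasp pt jig [ -23.  -104.2  122.5] tooly yaw in jig 0.0001 tilt 0.0044 F jig [-10.77  -1.91  10.14] w 9.1 q [-0.06  0.49  1.86 -0.    0.8   0.07]
```

>>> jog_arm(
  steps=[
    [[0,0.0059,-0.0054,0,0,0,1],[0,0.0064,-0.0049,0,0,0,1],[0,0.0069,-0.0042,0,0,0,1],[0,0.0072,-0.0035,0,0,0,1],[0,0.0076,-0.0029,0,0,0,1],[0,0.0077,-0.002,0,0,0,1],[0,0.008,-0.0014,0,0,0,1],[0,0.008,-0.0005,0,0,0,1],[0,0.0081,0.0003,0,0,0,1],[0,0,0,0,0,0,1],[0,0,0,0,0,0,1]],
  ],
)

```text
t: 25.37
ee_pos: [622.0, -32.7, 312.8]
orientation: [2.367, 2.061, 0.004]
ft_force: [-0.2, -2.2, 5.6]
width: 9.1
```

```bash
python3 st.py
```

```text
t 25.37 grasp pt jig [  46.3 -104.1  146.8] tooly yaw in jig -0.0001 tilt 0.0043 F jig [ 0.1  -2.25  5.6 ] w 9.1 q [-0.07  0.53  1.7  -0.    0.91  0.07]
```

>>> jog_arm(
  steps=[
    [[0,0,0,0,0,0,-1],[0,0,0,0,0,0,-1],[0,0,0,0,0,0,-1],[0,0,0,0,0,0,-1],[0,0,0,0,0,0,-1],[0,0,0,0,0,0,-1],[0,0,-0.02,0,0,0,-1],[0,0,-0.035,0,0,0,-1],[0,0,-0.035,0,0,0,-1],[-0.035,-0.02,0,0,0,0,-1],[-0.035,-0.02,0,0,0,0,-1],[-0.035,-0.02,0,0,0,0,-1],[-0.035,-0.02,0,0,0,0,-1],[-0.035,-0.02,0,0,0,0,-1],[-0.035,-0.02,0,0,0,0,-1],[0,0,0,0,0,0,-1],[0,0,0,0,0,0,-1]],
  ],
)

```text
t: 26.78
ee_pos: [471.7, -225.2, 401.7]
orientation: [2.373, 2.058, 0.0]
ft_force: [-0.3, 0.4, 0.5]
width: 87.9
```

```bash
python3 - <<'E'
from st import *
st()
for n,(l,t) in {"side":(290,150),"top":(220,120)}.items():
    full=ctrl.get_image(n)[:,:,::-1]; im=full
    cv2.imwrite(f"pics/{n}12.png",cv2.resize(im[t:t+85,l:l+100],None,fx=6,fy=6,interpolation=cv2.INTER_CUBIC))
    cv2.imwrite(f"pics/{n}12f.png",full)
E
```

```text
t 26.78 grasp pt jig [ -76.7 -315.3  235.7] tooly yaw in jig -0.0041 tilt 0.0003 F jig [-0.36  0.35  0.47] w 87.9 q [-0.47  0.28  1.86  0.    1.01 -0.33]
```

View pics/side12.png

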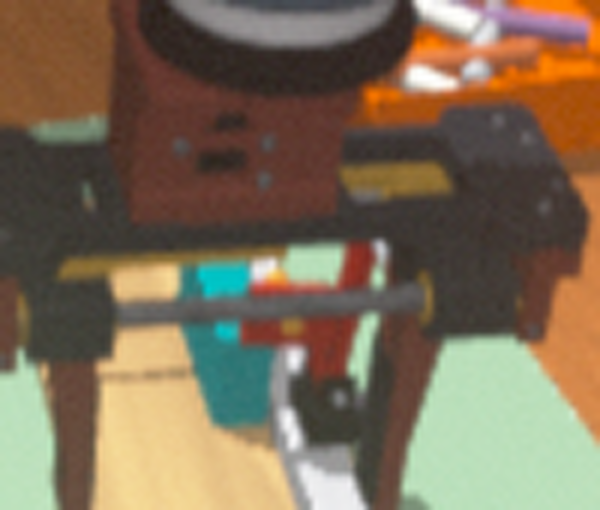

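View pics/top12.png

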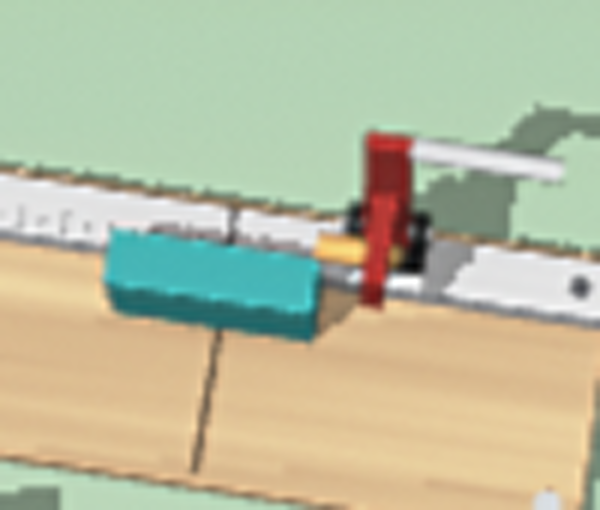

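```bash
python3 - <<'E'
from st import *
im=cv2.imread("pics/top12.png")
B=np.array([[12.5,45,50],[12.5,-45,50],[-12.5,-45,50],[-12.5,45,50],[-12.5,45,0],[-12.5,-45,0]],float)
BT=np.array([[113,230],[322,262],[315,313],[108,282],[115,308],[312,341]])/6+[220,120]
f=lambda q:(proj("top",w(p,w(q,B,z=15)))-BT).ravel()
r=least_squares(f,[7,12,0]); print(r.x,r.fun.round(1))
u=(proj("top",w(p,w([7.5,12,0],B,z=15)))-[220,120])*6
for a in u: cv2.circle(im,tuple(int(v) for v in a),3,(0,0,255),-1)
cv2.imwrite("pics/ov.png",im)
for th in("spool","vial","amber","pliers"):
    d=ctrl.landmark_of(th,"top"); print(th,[(round(x["p"],2),np.round(x["uv"]).tolist()) for x in d[:2]])
E
```

```text
[ 6.95769890e+00  1.00657414e+01 -7.49248994e-03] [ 0.2 -0.8  0.2 -0.7 -0.3  0.2 -0.8 -0.1 -0.1  0.8  0.7  0.5]
spool []
vial []
amber [(0.69, [200.0, 213.0])]
pliers [(0.85, [113.0, 215.0]), (0.27, [255.0, 170.0])]
```

View pics/ov.png

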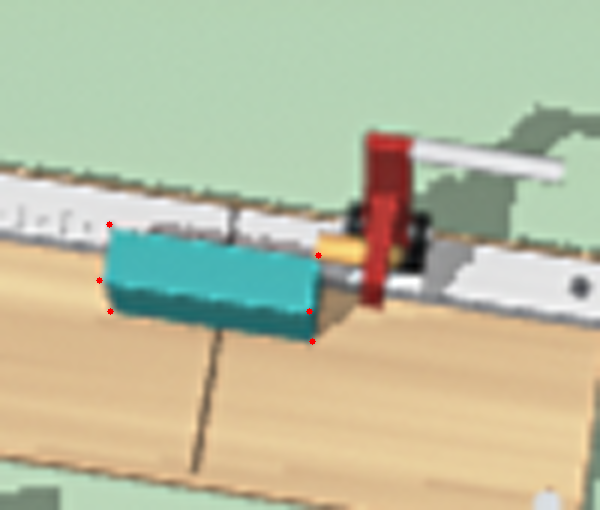

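View pics/top12f.png

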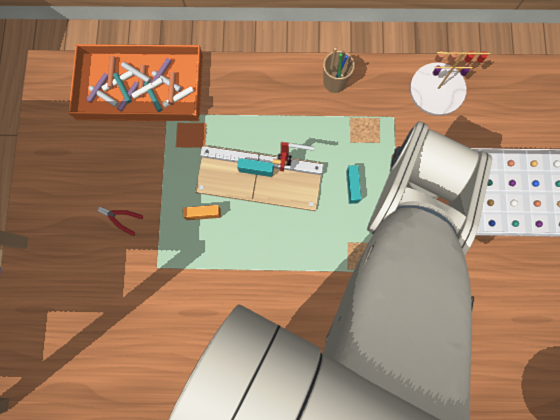

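```bash
python3 - <<'E'
from workcell import ctrl
print(ctrl.close_job())
E
```

```text
the job is handed in; nothing more can be done
None
```

I finished all the steps and handed the job in at about 27 s of the 72 s allowed. The call reported no verdict.

**What I did**
- **Leaf down:** I pinched the finger bar and swung the leaf down until the end stop pushed back with about 14 N.
- **Blank:** I took the turquoise blank farthest to the robot's left, which was also the one beside the amber one. I felt for the nose with the blank clear of the fence, then gauged it while it hovered under 1 mm above the bed. The wrist force held at about 5 N on the fence and 5 N on the nose for about 0.6 s.
- **Release and leaf up:** I eased off most of the push, lowered the blank to the bed and opened the fingers. Then I pinched the bar again and swung the leaf up to about 1.65 rad.

**Last checks**
- **Blank position:** The last top picture shows it standing along the fence. The fit puts its centre 7.0 mm from the jig origin in x (home is 7.5 mm), with a yaw of −0.007 rad. While I eased off, the gripper moved only 0.1 mm along the fence.
- **Forces on the stop:** Measured force along the fence stayed far below the 45 N slip level.
- **Bystanders:** Amber and pliers are within about 3 pixels (about 7 mm) of where they were. In that picture the arm hid the spool and vial, so I could not check them, but nothing had passed near them at low height.

**What disagreed or is uncertain**
- The picture put the blank's centre about 2 mm further toward −y than the gripper position. I took this as a grasp offset.
- While easing off, the fence force fell more slowly than expected. About 3 N was left on my last reading, before a final small back-off and the release.
- I did not measure the gap between blank and nose directly.

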